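# Index the filling turntable past a pan handle

## Task

The saucepan's handle sticks out over the filling turntable. First swing the handle round, leaving the pan sitting on its ring, so that it points to the back of the hob (away from the robot) and clear of the turntable; then turn the turntable by one click, left or right (its upright post is there to push on), so that the tall mould stops under the filling nozzle with the turntable settled in its detent. All moulds stay standing on the plate (do not lift or topple them), and the skillet and the scraper are left alone.

Things in the scene. Friction and masses are not known exactly. Their poses are not given: they have to be found in the camera images.
- turntable (a joint): Angle of the turntable plate about its vertical axis, rad: 0 at the start, positive anticlockwise from above, stops at +-2.4. A detent every fifth of a turn (0, +-1.257) resists until half way (0.63), then pulls on into the next. About 3 N sideways on the post overcomes it; brought within about 0.3 rad of a detent and let go, the plate settles there by itself.
- plate_centre (a point): Centre of the top face of the round aluminium turntable plate (300 mm across, 19 mm thick, top 65 mm above the work surface, on a fixed steel base), on its axis. Its x axis points to the filling nozzle (roughly away from the robot) and does not turn with the plate.
- fill_point (a point): The point of the plate's top face straight under the filling nozzle, 100 mm from the turntable's axis. The nozzle's tip is 210 mm above the work surface (145 mm above the plate); it hangs from an arm on a 26 mm column that stands on the far side, 235 mm from the axis.
- post_top (a point): Top centre of the turntable's one push post: upright, steel, 16 mm across (black cap 20 mm across, 12 mm high), rising 75 mm from the plate to 140 mm above the work surface, 138 mm from the turntable's axis. It turns with the plate and starts opposite the nozzle, on the robot's side.
- tall_mould: The tall, almost straight metal mould, open at the top, 95 mm high and 60 mm across, standing loose on the plate, origin at the centre of its underside. It starts one fifth of a turn from the nozzle, to the left or to the right. The five moulds stand 72 degrees apart, 100 mm from the axis.
- short_mould_a: A short tapered metal mould, 60 mm high, 60 mm across at the top and 46 mm at the foot, standing loose on the plate 100 mm from the axis, origin at the centre of its underside. It stands one fifth of a turn from the nozzle, on the other side from the tall one.
- short_mould_b: A short tapered metal mould, 60 mm high, 60 mm across at the top and 46 mm at the foot, standing loose on the plate 100 mm from the axis, origin at the centre of its underside. It starts under the nozzle.
- short_mould_c: A short tapered metal mould, 60 mm high, 60 mm across at the top and 46 mm at the foot, standing loose on the plate 100 mm from the axis, origin at the centre of its underside. It starts two fifths of a turn to the left of the nozzle (anticlockwise from above), near the saucepan's handle.
- short_mould_d: A short tapered metal mould, 60 mm high, 60 mm across at the top and 46 mm at the foot, standing loose on the plate 100 mm from the axis, origin at the centre of its underside. It starts two fifths of a turn to the right of the nozzle.
- hob: Fixed steel two-ring hob, 280 mm (x) by 540 mm, top 44 mm above the work surface. Origin on the work surface under the centre of the ring next to the turntable; x to the back of the hob (away from the robot), y to the other ring, 250 mm off. It reaches from -140 to 140 mm in x, -140 to 400 mm in y. The saucepan's ring has a rim 7 mm high, 150 mm inside, which keeps the pan centred.
- saucepan: Saucepan loose in the rimmed ring: 150 mm across, 80 mm high, 0.5 to 1 kg; origin at the centre of its underside (44 mm above the work surface), x along the handle. Handle straight, level, 18 mm wide, 12 mm thick, mid-height 108 mm above the work surface, 70 to 213 mm from the pan's axis; a few N sideways on it turn the pan. It starts pointing over the turntable, between two moulds.
- handle_end (a point): Free end of the saucepan's handle, 213 mm from the pan's axis, at mid-thickness, 108 mm above the work surface.
- skillet: Bystander: dark skillet on the hob's other ring, 204 mm across, 42 mm high, with a handle reaching 247 mm from its centre along its x; origin at the centre of its underside.
- scraper: Bystander: flat dough scraper with a wooden grip, about 115 by 130 mm, 22 mm high, lying to the right; origin at the centre of its underside.
Things that resemble listed ones, but are neither listed nor needed, are in the scene too. What is shaped like the short_mould_c but brown is not meant. Leave any orange or red look-alike of the short_mould_a alone.

How it is judged (in metres and radians):
On the way, in this order (a step that is already met when the one before it is completed fails the run):
1. the saucepan's handle is swung to the back of the hob with the pan in its ring, before the turntable has turned (x of handle_end in the frame of hob above 0.175 m and horizontal distance between saucepan and hob below 0.015 m and angle between saucepan's own z axis and vertical below 0.06 rad and height (world z) of saucepan below 0.05 m and value of joint turntable between -0.3 and 0.3 rad), for 0.2 s.
2. the turntable is one fifth of a turn on, in its detent, with the tall mould under the nozzle ((value of joint turntable between 1.19664 and 1.31664 rad or value of joint turntable between -1.31664 and -1.19664 rad) and horizontal distance between tall_mould and fill_point below 0.014 m), for 0.2 s.
At the end, for the whole second after the job is handed in: Pan level in its ring (15 mm), handle end at least 175 mm behind the ring centre; turntable at rest within 0.06 rad of the detent a fifth of a turn from the start; tall mould upright within 14 mm of the fill point; short moulds upright on the plate within 130 mm of its axis; all still (all of step 2 and x of handle_end in the frame of hob above 0.175 m and horizontal distance between saucepan and hob below 0.015 m and angle between saucepan's own z axis and vertical below 0.06 rad and height (world z) of saucepan below 0.05 m and velocity of joint turntable between -0.03 and 0.03 rad/s and linear speed of each of saucepan, tall_mould below 0.02 m/s and angle between each of tall_mould, short_mould_a, short_mould_b, short_mould_c, short_mould_d's own z axis and vertical below 0.1 rad and horizontal distance between each of short_mould_a, short_mould_b, short_mould_c, short_mould_d and plate_centre below 0.13 m); the robot touches nothing.
It fails at once if a mould is lifted off the turntable (30 mm), or falls from it ((height (world z) of tall_mould above 0.095 m or height (world z) of tall_mould below 0.045 m) or (height (world z) of short_mould_a above 0.095 m or height (world z) of short_mould_a below 0.045 m) or (height (world z) of short_mould_b above 0.095 m or height (world z) of short_mould_b below 0.045 m) or (height (world z) of short_mould_c above 0.095 m or height (world z) of short_mould_c below 0.045 m) or (height (world z) of short_mould_d above 0.095 m or height (world z) of short_mould_d below 0.045 m)).
It fails at once if a mould is toppled (angle between any of tall_mould, short_mould_a, short_mould_b, short_mould_c, short_mould_d's own z axis and vertical above 0.5 rad).
It fails at once if the saucepan is lifted or knocked out of its ring, or tipped (horizontal distance between saucepan and hob above 0.03 m or height (world z) of saucepan above 0.065 m or angle between saucepan's own z axis and vertical above 0.25 rad).
It fails at once if the skillet or the scraper is moved more than 30 mm (distance of any of skillet, scraper from where it was at the start of the episode above 0.03 m).
It also fails if it takes over 56 s, if anything falls off the work surface, if the arm or the gripper's body presses on something with over 40 N, if the wrist force passes 120 N, or if a joint passes its speed limit or range.

## Robot

A 6-joint arm with a two-finger parallel gripper is mounted at the origin on the work surface. World frame = base frame: x ahead of the robot, y to its left, z up, the work surface at z = 0. Lengths are in mm, angles in rad, forces in N, time in s.
With the tool pointing down it reaches from about 300 to 775 mm from the base axis. Payload 14.6 kg.
Tool frame: the origin (TCP) lies midway between the tips of the shut fingers; the grasp point (between the pads) lies grasp_offset behind it (grasp_offset is the distance from the TCP to the grasp point, in mm); z points along the fingers, y is the line along which they close (so a half turn about z gives the same grasp; the last joint's range is limited). The gripper opens to 94 mm and grips with 3 to 60 N. Pads are 16 mm wide; open, the fingers measure 119 mm over their backs; the gripper's body (75 mm by 177 mm) begins 78 mm behind the grasp point.
Start: joints at [1.263, 0.3, 1.521, -0, 1.321, -0.067], TCP at [131.162, 534.122, 205.446] pointing down, gripper open.
Joint ranges: [-3.03, 3.03], [-0.79, 2.21], [0.23, 2.52], [-1.04, 4.18], [0, 3.07], [-2.55, 2.55]. Speed limits (rad/s): [2.22, 2.22, 2.57, 3.14, 3.14, 3.14].

## Interface

Orientations are given as [roll, pitch, yaw] about the fixed x, y, z axes, in that order (R = Rz(yaw) Ry(pitch) Rx(roll)).
In Python, from cell import * gives the robot as it stands. The module is installed in compiled form; this text tells all that it offers.
- The arm moves only by the shell command python3 -m jog 'ROWS' [FORCE]. ROWS is JSON, a list of rows, each a list of 3 entries, a list of its own where there are three numbers: the finger opening in mm, from 0 to 94, then the shift along the tool's x, y, z in units of 50 mm (1.0 is 50 mm), then the turn about the tool's z in units of 180 degrees (1.0 is 180 degrees). In form: [[fingers, [dx, dy, dz], twist], ...]. A call has 1 to 20 rows; each row shifts and turns the commanded pose from where the row before left it, along the tool's axes as they then stand; what a row does not reach is not made up. A row lasts 1/10 s, in which the tool goes at most 50 mm and 8.59 degrees, less where a joint would pass 70% of its speed; a pose out of reach is approached as far as the arm can. A call with a number of a shift or a turn outside -1 to 1 is refused whole. A call with a gripper value outside its range is refused whole. The fingers move at their own pace and stop on an object; FORCE is the grip in N (left out, the last holds). Time passes only in rows, so rows that do not move let the fingers close. It gives the time, the measured TCP pose, the force, the opening and the grip force at its end, in the units of the state.
- read_state(): the state, without advancing time (a new reading comes with each control period).
- camera(name): name is "side" or "top" or "wrist"; returns the picture (420x560x3 uint8, red, green, blue); there is no depth.
- calibration(name): a dict with "mtx" (3x3 intrinsics, pixels), "distortion" ([k1, k2, p1, p2, k3] as OpenCV has them; the pictures are not rectified), "cam_to_world" (4x4, takes a point from camera to world coordinates); the wrist camera has in their place "hand_eye" (4x4, takes a point from camera to tool coordinates, whose origin is the TCP and whose axes are the flange's). Camera axes: x right, y down, z forward; pixel columns grow to the right and rows downward; lengths in mm; the calibration is good to about 2 mm. A picture is of the moment at which its call begins: read the wrist's pose just before it. calibration takes no time and is no camera call.
- sign_off(): hands the job in; it is judged then, once.
Trained networks look in the newest picture that a camera, given by its name, has taken for a name from the list of things; names that differ only in an ending like _2 or _b are one class to them, and where a whole thing is asked for, a point or a joint stands for the part that bears it (a point fixed in the world has none). Each returns a list of dicts, best first, with "conf" (0 to 1); they miss things now and then, are a little off and sometimes report something else, mostly with a low value. They report only what shows in the picture. A call takes as long as a camera call. They do not tell look-alikes from the thing itself.
- regions_of(camera, query): "pixels" (420x560 bool, what is visible of it) and "rect" ([centre column, centre row, width, height] in pixels, round what is visible of it).
The state is a dict: "clock": time; "joints": joint angles; "qd": joint speeds; "effort": joint torques, N m; "eef_pos": TCP position; "eef_rot": TCP orientation; "wrist_force": force on the tool from outside, world axes, zero at the start; "moment": the same for the moment, N m; "finger_gap": finger opening in mm; "finger_force": force on a finger pad.
Only numpy, scipy, OpenCV 4.12 (cv2) and the standard library are available. Lean on these libraries where they do the work, as an engineer would, in place of code of your own. Each camera call takes 0.05 s, during which the arm holds its last target. There are 200 camera calls.

## Working session

There is one attempt and no reset: what is moved stays moved. The work goes in short steps, Python scripts to look and compute and a shell command to move; the robot and the scene stay as the last step left them, time stands still between calls to the robot, and variables do not carry over. Pictures are saved under pics/ and viewed, at most 10 in all, crops included, and the job is handed in when it is done.

```bash
mkdir -p pics; cat > h.py <<'E'
from cell import *
import numpy as np, cv2
def ray(cam,px,z):
    c=calibration(cam); T=np.array(c["cam_to_world"])
    u=cv2.undistortPoints(np.array([[px]],float),np.array(c["mtx"]),np.array(c["distortion"]))[0,0]
    d=T[:3,:3]@np.array([u[0],u[1],1]); o=T[:3,3]
    return o+d*(z-o[2])/d[2]
def proj(cam,P):
    c=calibration(cam); T=np.linalg.inv(np.array(c["cam_to_world"]))
    r=cv2.Rodrigues(T[:3,:3])[0]
    return cv2.projectPoints(np.array(P,float).reshape(-1,1,3),r,T[:3,3],np.array(c["mtx"]),np.array(c["distortion"]))[0][:,0]
E
python3 - <<'E'
from h import *
for n in("top","side"):
    cv2.imwrite(f"pics/{n}0.png",camera(n)[:,:,::-1])
    print(n,np.round(calibration(n)["cam_to_world"],2).tolist())
    for q in["saucepan","handle_end","turntable","post_top","tall_mould","short_mould_a","hob"]:
        for r in regions_of(n,q)[:7]:print(q,round(r["conf"],2),np.round(r["rect"]).tolist())
s=read_state();print(s["eef_pos"],s["eef_rot"],s["clock"])
E
```

```text
top [[0.01, -0.99, 0.15, 307.9], [-1.0, -0.01, 0.01, -32.53], [-0.01, -0.15, -0.99, 1391.89], [0.0, 0.0, 0.0, 1.0]]
saucepan 0.8 [240.0, 231.0, 96.0, 65.0]
handle_end 0.71 [240.0, 233.0, 94.0, 70.0]
turntable 0.68 [321.0, 182.0, 103.0, 97.0]
turntable 0.6 [355.0, 162.0, 24.0, 27.0]
post_top 0.79 [322.0, 185.0, 102.0, 101.0]
post_top 0.41 [112.0, 248.0, 116.0, 72.0]
tall_mould 0.7 [354.0, 162.0, 25.0, 26.0]
short_mould_a 0.75 [306.0, 211.0, 24.0, 21.0]
short_mould_a 0.75 [215.0, 175.0, 21.0, 26.0]
short_mould_a 0.74 [288.0, 172.0, 22.0, 20.0]
short_mould_a 0.71 [344.0, 286.0, 21.0, 23.0]
short_mould_a 0.7 [352.0, 204.0, 18.0, 17.0]
short_mould_a 0.68 [318.0, 146.0, 24.0, 22.0]
short_mould_a 0.6 [219.0, 138.0, 21.0, 25.0]
hob 0.94 [180.0, 242.0, 189.0, 112.0]
side [[0.77, -0.49, 0.4, -100.71], [-0.63, -0.59, 0.5, -735.38], [-0.01, -0.64, -0.77, 1207.85], [0.0, 0.0, 0.0, 1.0]]
saucepan 0.69 [246.0, 202.0, 79.0, 41.0]
saucepan 0.35 [324.0, 203.0, 94.0, 132.0]
handle_end 0.68 [246.0, 201.0, 75.0, 45.0]
handle_end 0.56 [324.0, 200.0, 94.0, 134.0]
turntable 0.59 [314.0, 233.0, 81.0, 68.0]
post_top 0.66 [318.0, 234.0, 84.0, 70.0]
post_top 0.28 [247.0, 202.0, 78.0, 42.0]
tall_mould 0.77 [347.0, 227.0, 19.0, 31.0]
tall_mould 0.28 [316.0, 234.0, 85.0, 70.0]
short_mould_a 0.83 [302.0, 205.0, 16.0, 21.0]
short_mould_a 0.83 [289.0, 227.0, 14.0, 26.0]
short_mould_a 0.79 [262.0, 296.0, 20.0, 22.0]
short_mould_a 0.75 [335.0, 205.0, 17.0, 26.0]
short_mould_a 0.6 [277.0, 322.0, 22.0, 27.0]
short_mould_a 0.59 [289.0, 171.0, 16.0, 22.0]
short_mould_a 0.58 [266.0, 182.0, 16.0, 20.0]
hob 0.75 [208.0, 199.0, 137.0, 114.0]
[131.15489565 534.12115686 205.43678623] [-3.14157556e+00 -6.12869219e-07  2.90085426e+00] 0.8
```

View pics/top0.png

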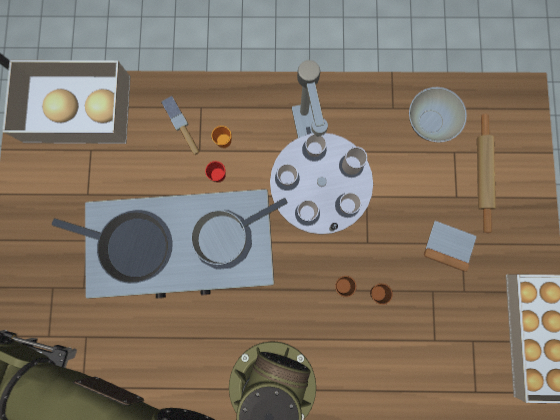

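View pics/side0.png

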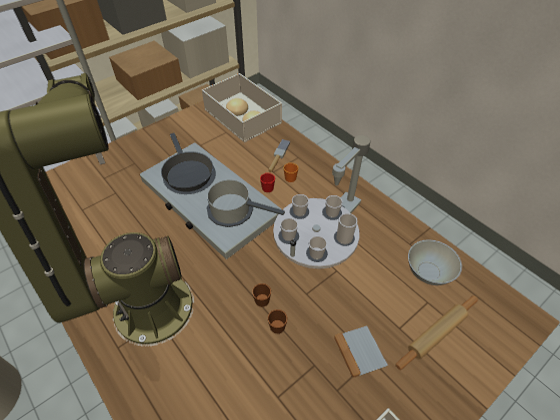

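The top view shows the saucepan at about (222,238), with the handle tip at (287,201). The plate centre is at (322,182), the post at (334,227), and the nozzle at (319,128). Look-alikes for the moulds are the brown ones at (345,286) and (381,294), the red at (216,172) and the orange at (222,137); none of these are on the plate. The tall mould at (354,162) is right of the nozzle, so the plate must turn anticlockwise (+), with the post pushed towards -y.

```bash
python3 - <<'E'
from h import *
im=camera("top"); cv2.imwrite("pics/crop.png",cv2.resize(im[110:280,180:400],None,fx=3.6,fy=3.5,interpolation=cv2.INTER_CUBIC)[:,:,::-1])
r=regions_of("top","hob")[0]["pixels"].astype(np.uint8)
box=cv2.boxPoints(cv2.minAreaRect(cv2.findNonZero(r)))
print("hob",[np.round(ray("top",p,44)[:2]).tolist() for p in box])
m=regions_of("top","saucepan")[0]["pixels"]; ys,xs=np.nonzero(m)
P=np.array([ray("top",(x,y),116)[:2] for x,y in zip(xs,ys)])
dt=cv2.distanceTransform(m.astype(np.uint8),cv2.DIST_L2,5); y,x=np.unravel_index(dt.argmax(),dt.shape)
c=ray("top",(x,y),110)[:2]; i=np.argmax(np.linalg.norm(P-c,axis=1)); print("pan",c,dt.max(),"tip",P[i])
for q in["turntable","tall_mould","short_mould_a"]:
    for d in regions_of("top",q)[:6]:
        z={"tu":65,"ta":160,"sh":125}[q[:2]]; print(q,np.round(ray("top",d["rect"][:2],z)[:2]),d["rect"])
print("post",ray("top",(334,227),140),"noz",ray("top",(319,128),215))
print(regions_of("wrist","post_top")[:0], read_state().keys())
import cell; print(getattr(cell,"grasp_offset",None))
E
```

```text
hob [[823.0, 160.0], [975.0, -114.0], [516.0, -337.0], [378.0, -75.0]]
pan [412.81412216 149.42300311] 26.599995 tip [519.13283248 -31.8298546 ]
turntable [ 573. -135.] [320.7, 183.6, 105.4, 99.6]
tall_mould [ 619. -218.] [354.0, 160.5, 24.8, 25.8]
short_mould_a [ 674. -122.] [317.4, 144.0, 21.5, 24.0]
short_mould_a [ 264. -287.] [380.1, 293.4, 18.3, 19.0]
short_mould_a [592. 163.] [215.2, 172.3, 20.4, 21.2]
short_mould_a [ 503. -211.] [350.1, 204.6, 22.4, 14.5]
short_mould_a [694. 152.] [220.2, 136.9, 24.7, 28.1]
short_mould_a [491. -94.] [307.6, 208.6, 22.5, 21.3]
post [ 439.54699551 -164.29937461  140.        ] noz [ 691.6915595  -119.69369307  215.        ]Traceback (most recent call last):
  File "<stdin>", line 14, in <module>
ValueError: no camera of that name has taken a picture
```

View pics/crop.png

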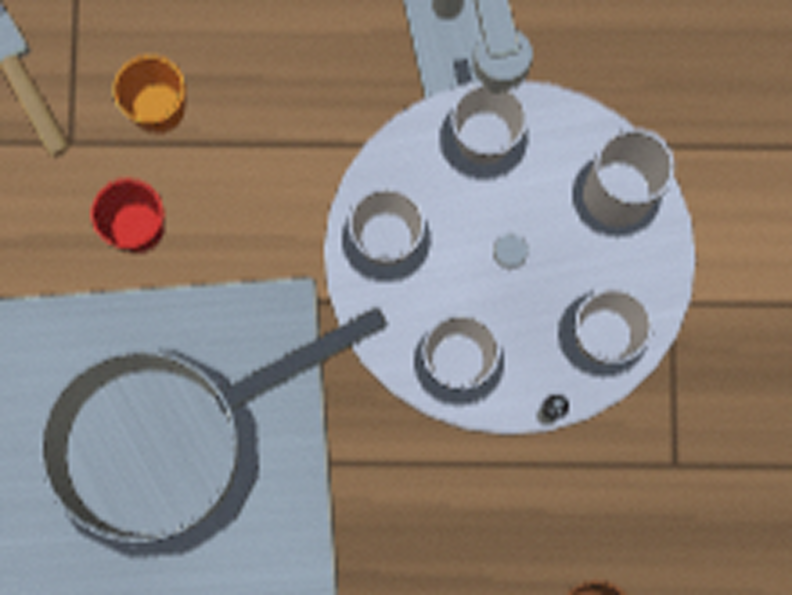

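The crop confirms the layout. The handle tip, at crop (384,316), sits between the moulds at (386,230) and (459,360), and the post is at (556,407). I'm converting these picks to world positions.

```bash
python3 - <<'E'
from h import *
def w(x,y,z): return ray("top",(180+(x+.5)/3.6-.5,110+(y+.5)/3.5-.5),z)[:2]
pts=dict(pan=(140,448,124),tip=(384,316,112),root=(234,400,112),plate=(510,257,65),post=(556,406,140),ma=(386,229,125),mc=(459,355,125),hobc1=(314,280,44),hobc2=(0,300,44))
W={k:w(*v) for k,v in pts.items()}
for k,v in W.items(): print(k,np.round(v,1))
pan,tip=W["pan"],W["tip"]; d=tip-pan; print("len",np.linalg.norm(d),"ang",np.degrees(np.arctan2(d[1],d[0])),"hob ang",np.degrees(np.arctan2(*(W["hobc2"]-W["hobc1"])[::-1]))-90)
print("mould dist to pan",np.linalg.norm(W["ma"]-pan),"post ang r",np.linalg.norm(W["post"]-W["plate"]))
s=read_state();print(s)
camera("wrist");print(calibration("wrist")["hand_eye"])
E
ls; python3 -c "import cell;print([a for a in dir(cell) if a[0]!='_'])"
```

```text
pan [409.9 148.7]
tip [517.2 -35.5]
root [449.3  79.2]
plate [ 575.  -136.7]
post [ 443.2 -164.6]
ma [585.  -36.6]
mc [484.5 -92.7]
hobc1 [558.6  21.7]
hobc2 [540.  278.1]
len 213.12865153832334 ang -59.77314641677465 hob ang 4.159155969009376
mould dist to pan 254.90990626891116 post ang r 134.70742000946194
{'clock': 1.1, 'joints': array([ 1.26339027e+00,  2.99902046e-01,  1.52102983e+00,  2.07412595e-05,
        1.32069396e+00, -6.66092532e-02]), 'qd': array([ 1.07752438e-05, -9.66356731e-04,  1.41494966e-03, -2.05899651e-04,
       -3.07591415e-04,  1.07438559e-04]), 'effort': array([ 1.07212105e-03, -5.31664109e+01, -3.52920663e+01,  7.09158741e-02,
        2.12095556e-02, -7.12169276e-05]), 'eef_pos': array([131.15840492, 534.11148343, 205.43182729]), 'eef_rot': array([-3.14156088e+00, -2.22599318e-05,  2.90079072e+00]), 'wrist_force': array([ 0.51677454,  0.42072793, -0.35512111]), 'moment': array([ 0.01479134, -0.035028  , -0.02173568]), 'finger_force': 0.0, 'finger_gap': 93.95435854800364}
[[ 1.76194540e-04 -9.73285029e-01 -2.29600134e-01  6.54504173e+01]
 [ 9.99999778e-01  3.19156200e-04 -5.85519914e-04 -1.58473804e+00]
 [ 6.43156073e-04 -2.29599980e-01  9.73284869e-01 -1.78994108e+02]
 [ 0.00000000e+00  0.00000000e+00  0.00000000e+00  1.00000000e+00]]
h.py
pics
['Unreachable', 'calibration', 'camera', 'grasp_offset', 'read_state', 'regions_of', 'sign_off']
```

```bash
python3 -m jog '[[0,[0,0,0],-0.0383],[0,[0,0,0],-0.0383],[0,[-0.4,-0.64,0],0],[0,[-0.4,-0.64,0],0],[0,[-0.4,-0.64,0],0],[0,[-0.4,-0.64,0],0],[0,[-0.4,-0.64,0],0],[0,[-0.4,-0.64,0],0],[0,[-0.4,-0.64,0],0],[0,[-0.4,-0.64,0],0],[0,[-0.4,-0.64,0],0],[0,[-0.4,-0.64,0],0],[0,[-0.4,-0.64,0],0],[0,[-0.4,-0.64,0],0],[0,[-0.4,-0.64,0],0],[0,[-0.4,-0.64,0],0],[0,[-0.4,-0.64,0],0],[0,[-0.4,-0.64,0],0],[0,[0,0,0],0],[0,[0,0,0],0]]'
python3 -c "
from h import *;print(grasp_offset)
cv2.imwrite('pics/w1.png',camera('wrist')[:,:,::-1])"
```

```text
clock: 3.15
eef_pos: [451.0, 21.7, 205.3]
eef_rot: [3.141, -0.001, 3.14]
wrist_force: [-0.5, 0.4, -0.7]
finger_gap: 0.3
finger_force: 0.0
18.8
```

View pics/w1.png

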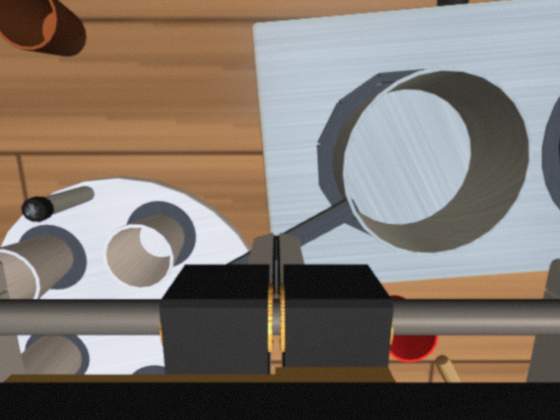

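The wrist view shows the shut fingertips near (275,240) beside the handle, on the robot's side and clear of the mould at (140,255). I'm descending with a small back-off.

```bash
python3 -m jog '[[0,[0.16,0,0.2],0],[0,[0,0,0.5],0],[0,[0,0,0.5],0],[0,[0,0,0.5],0],[0,[0,0,0.4],0],[0,[0,0,0.16],0],[0,[0,0,0],0]]'
python3 - <<'E'
import numpy as np
c=np.array([410,149.]);p=np.array([443,22.])
for a in range(-60,16,10):
    t=np.radians(a);q=c+135*np.array([np.cos(t),np.sin(t)])-19*np.array([-np.sin(t),np.cos(t)])
    print(a,q.round(),((q-p)/50*[-1,1]).round(2));p=q
E
```

```text
clock: 3.9
eef_pos: [442.6, 22.8, 92.1]
eef_rot: [3.142, -0.001, -3.141]
wrist_force: [0.9, -0.4, -0.1]
finger_gap: 0.6
finger_force: 0.0
-60 [461.  23.] [-0.36  0.01]
-50 [482.  33.] [-0.42  0.22]
-40 [501.  48.] [-0.38  0.29]
-30 [517.  65.] [-0.32  0.35]
-20 [530.  85.] [-0.26  0.4 ]
-10 [540. 107.] [-0.19  0.44]
0 [545. 130.] [-0.11  0.46]
10 [546. 154.] [-0.02  0.47]
```

```bash
python3 -m jog '[[0,[-0.12,0,0],0],[0,[-0.12,0,0],0],[0,[-0.12,0,0],0],[0,[-0.14,0.07,0],0],[0,[-0.14,0.07,0],0],[0,[-0.14,0.08,0],0],[0,[-0.13,0.1,0],0],[0,[-0.13,0.1,0],0],[0,[-0.12,0.1,0],0],[0,[-0.11,0.12,0],0],[0,[-0.11,0.12,0],0],[0,[-0.1,0.11,0],0],[0,[-0.09,0.13,0],0],[0,[-0.09,0.13,0],0],[0,[-0.08,0.14,0],0]]'
python3 -c "
from h import *
cv2.imwrite('pics/t2.png',camera('top')[110:300,160:420,::-1].repeat(3,0).repeat(3,1))"
```

```text
clock: 5.4
eef_pos: [530.2, 86.1, 92.2]
eef_rot: [-3.142, -0.001, 3.141]
wrist_force: [-3.3, -1.9, 1.1]
finger_gap: 0.6
finger_force: 1.4
```

View pics/t2.png

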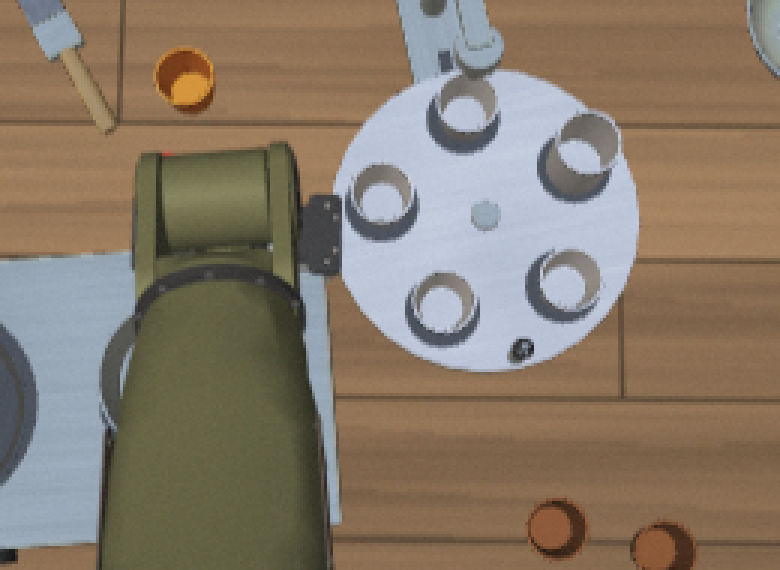

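The handle is hidden by the arm, but the plate is untouched and the contact force is about 3 N. Continuing to about +3°.

```bash
python3 -m jog '[[0,[-0.07,0.15,0],0],[0,[-0.06,0.15,0],0],[0,[-0.06,0.14,0],0],[0,[-0.04,0.15,0],0],[0,[-0.04,0.15,0],0],[0,[-0.03,0.16,0],0],[0,[0,0.1,0],0],[0,[0,0,0],0],[0,[0,-0.4,0],0],[0,[0,-0.5,0],0],[0,[0,-0.4,-0.6],0],[0,[0,-0.4,-0.8],0],[0,[0,-0.4,-0.8],0],[0,[0.4,-0.5,0],0],[0,[0.6,-0.6,0],0],[0,[0.6,-0.6,0],0],[0,[0.6,-0.6,0],0],[0,[0.6,-0.2,0],0],[0,[0,0,0],0]]'
python3 - <<'E'
from h import *
cv2.imwrite('pics/t3.png',camera('top')[110:300,160:420,::-1].repeat(3,0).repeat(3,1))
E
```

```text
clock: 7.35
eef_pos: [403.2, -95.4, 202.9]
eef_rot: [-3.141, 0.001, 3.139]
wrist_force: [0.2, -0.1, -0.2]
finger_gap: 0.3
finger_force: 0.0
```

View pics/t3.png

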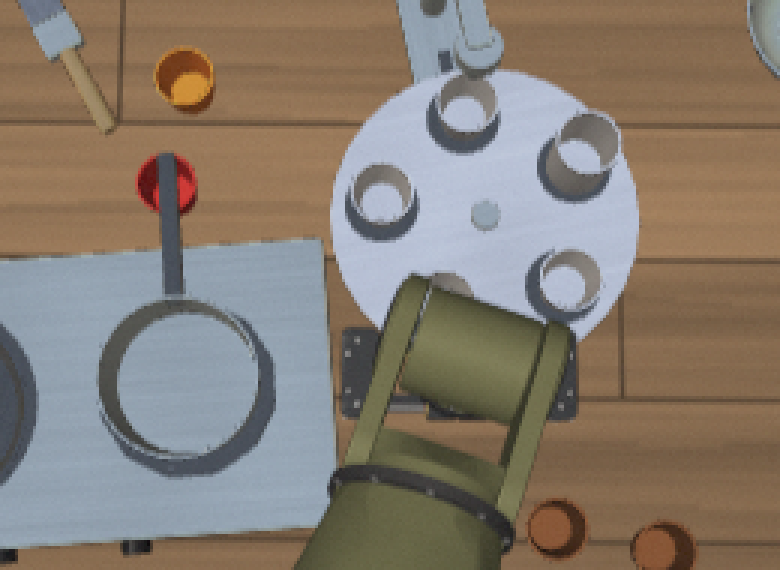

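The handle now points to the back, from (175,295) to (168,155) in the crop, with the pan still in its ring and the plate clear. Next I turn the gripper so the fingers can straddle the post tangentially.

```bash
python3 -c "
from h import *;print(read_state()['joints'])"
python3 -m jog '[[40,[0,0,0],0.0467],[40,[0,0,0],0.0467],[40,[0,0,0],0.0467],[40,[0,0,0],0.0467],[40,[0,0,0],0.0467],[40,[0,0,0],0.0467],[40,[0,0,0],0.0467],[40,[0,0,0],0.0467],[40,[0,0,0],0.0467],[40,[0,0,0],0.0467],[40,[0,0,0],0.0467],[40,[0,0,0],0.0467],[40,[0,0,0],0.0467],[40,[0,0,0],0.0467],[40,[0,0,0],0.0467],[40,[0,0,0],0.0467],[40,[0,0,0],0.0467],[40,[0,0,0],0.0467],[40,[0,0,0],0.0467],[40,[0,0,0],0.0467]]'
python3 - <<'E'
from h import *
s=read_state();im=camera('wrist');print(s['joints'],s['eef_pos'],s['eef_rot'])
cv2.imwrite('pics/w2.png',im[:,:,::-1])
E
```

```text
[-3.18956519e-01 -4.34055422e-03  1.87582493e+00  4.29824867e-04
  1.26787590e+00 -1.88771734e+00]
clock: 9.4
eef_pos: [406.1, -94.0, 202.6]
eef_rot: [3.142, -0.001, 0.202]
wrist_force: [0.1, -0.3, -0.1]
finger_gap: 40.5
finger_force: 0.0
[-3.15572063e-01 -1.59930011e-04  1.87305492e+00  4.23959747e-04
  1.26787267e+00  1.05319008e+00] [406.11041496 -93.97145633 202.57509324] [ 3.14153620e+00 -9.17177049e-04  2.01907902e-01]
```

View pics/w2.png

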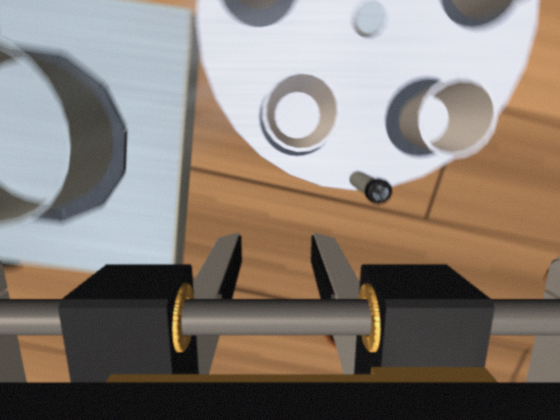

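The post cap is at about (378,189) in this wrist view, and the hub is at about (370,17).

```bash
python3 - <<'E'
from h import *
from scipy.spatial.transform import Rotation as Ro
c=calibration("wrist");H=np.array(c["hand_eye"]);T=np.eye(4);s=read_state()
T[:3,:3]=Ro.from_euler("xyz",s["eef_rot"]).as_matrix();T[:3,3]=s["eef_pos"];T=T@H
def w(px,z):
    u=cv2.undistortPoints(np.array([[px]],float),np.array(c["mtx"]),np.array(c["distortion"]))[0,0]
    d=T[:3,:3]@[u[0],u[1],1];return T[:3,3]+d*(z-T[2,3])/d[2]
p=w((378,189),140);print("post",p,"mould c",w((300,114),125),"d",w((457,118),125))
# combine
post=(p[:2]+[443.2,-164.6])/2; C=np.array([575,-136.7]); print(post,np.linalg.norm(p[:2]-C))
R=Ro.from_euler("xyz",s["eef_rot"]).as_matrix()
print("tool shift units",(R.T@(np.append(post,90)-s["eef_pos"]))/50)
a0=np.arctan2(*(post-C)[::-1]);print("ang",np.degrees(a0))
E
```

```text
post [ 444.36155356 -166.15431154  140.        ] mould c [486.93350105 -98.63635693 125.        ] d [ 506.79586277 -215.76437937  125.        ]
[ 443.78077678 -165.37715577] 133.91773652318446
tool shift units [0.46512137 1.54554    2.25197917]
ang -167.67218470395
```

```bash
python3 -m jog '[[40,[0.12,0.4,0],0],[40,[0.12,0.4,0],0],[40,[0.12,0.4,0],0],[40,[0.11,0.35,0],0],[40,[0,0,0.2],0],[40,[0,0,0.45],0],[40,[0,0,0.45],0],[40,[0,0,0.45],0],[40,[0,0,0.45],0],[40,[0,0,0.25],0],[30,[0,0,0],0],[30,[0,0,0],0]]'
python3 - <<'E'
from h import *
from scipy.spatial.transform import Rotation as Ro
s=read_state();c=calibration("wrist")
cv2.imwrite('pics/w3.png',camera('wrist')[:,:,::-1])
C=np.array([577,-136.5]);p=s["eef_pos"][:2]
a=np.arctan2(*(p-C)[::-1]);print(p,np.linalg.norm(p-C),np.degrees(a))
# constant chord in tool frame: rotate 72deg in N rows; each row = shift then turn by D
N=24;D=np.radians(3.0);r=np.linalg.norm(p-C)
R=Ro.from_euler("xyz",s["eef_rot"]).as_matrix()
for k in(0,1,23):
    q0=C+r*np.array([np.cos(a+k*D),np.sin(a+k*D)]);q1=C+r*np.array([np.cos(a+k*D+D),np.sin(a+k*D+D)])
    Rk=Ro.from_euler("z",k*D).as_matrix()@R
    print((Rk.T@np.append(q1-q0,0))/50, "twist",-D/np.pi)
E
```

```text
clock: 10.65
eef_pos: [444.3, -165.2, 90.5]
eef_rot: [3.141, -0.0, 0.208]
wrist_force: [0.1, 0.3, 0.6]
finger_gap: 30.4
finger_force: 0.0
[ 444.31845929 -165.19819041] 135.74968647829746 -167.79528638959553
[4.41332167e-03 1.42071966e-01 3.28539158e-05] twist -0.016666666666666666
[4.41332167e-03 1.42071966e-01 3.28539158e-05] twist -0.016666666666666666
[4.41332167e-03 1.42071966e-01 3.28539158e-05] twist -0.016666666666666666
```

View pics/w3.png

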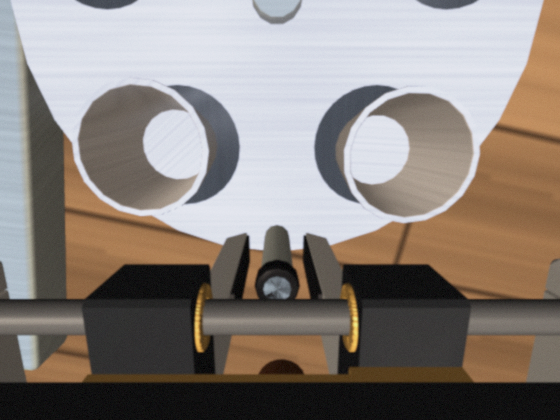

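The post sits centred between the fingers at (277,280), with the moulds clear on both sides. I'm now moving along the arc with matching twist.

```bash
python3 -m jog '[[30,[0,0.071,0],-0.0083],[30,[0,0.071,0],-0.0083],[30,[0.004,0.142,0],-0.0167],[30,[0.004,0.142,0],-0.0167],[30,[0.004,0.142,0],-0.0167],[30,[0.004,0.142,0],-0.0167],[30,[0.004,0.142,0],-0.0167],[30,[0.004,0.142,0],-0.0167],[30,[0.004,0.142,0],-0.0167],[30,[0.004,0.142,0],-0.0167],[30,[0.004,0.142,0],-0.0167],[30,[0.004,0.142,0],-0.0167],[30,[0.004,0.142,0],-0.0167]]'
```

```text
clock: 12.0
eef_pos: [486.2, -238.4, 91.1]
eef_rot: [3.141, -0.0, 0.839]
wrist_force: [-1.8, -0.1, 0.0]
finger_gap: 30.1
finger_force: 0.8
```

```bash
python3 -m jog '[[30,[0.004,0.142,0],-0.0167],[30,[0.004,0.142,0],-0.0167],[30,[0.004,0.142,0],-0.0167],[30,[0.004,0.142,0],-0.0167],[30,[0.004,0.142,0],-0.0167],[30,[0.004,0.142,0],-0.0167],[30,[0.004,0.142,0],-0.0167],[30,[0.004,0.142,0],-0.0167],[30,[0.004,0.142,0],-0.0167],[30,[0.004,0.142,0],-0.0167],[30,[0,0.071,0],-0.0083],[30,[0,0.071,0],-0.0083],[30,[0,0.071,0],-0.0083],[30,[0,0,0],0],[30,[0,0,0],0]]'
python3 - <<'E'
from h import *
cv2.imwrite('pics/w4.png',camera('wrist')[:,:,::-1])
E
```

```text
clock: 13.5
eef_pos: [558.9, -271.7, 90.0]
eef_rot: [3.142, -0.0, 1.439]
wrist_force: [1.0, -0.3, -0.9]
finger_gap: 30.1
finger_force: 0.1
```

View pics/w4.png

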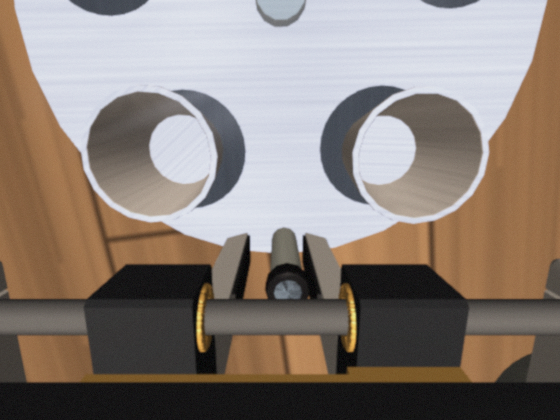

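The moulds are undisturbed, and the post at (287,287) is slightly right of centre. Opening the fingers lets the detent settle, then I rise and back away.

```bash
python3 -m jog '[[54,[0,0,0],0],[54,[0,0,0],0],[54,[0,0,0],0],[54,[0,0,0],0],[54,[0,0,-0.2],0],[54,[0,0,-0.5],0],[54,[0,0,-0.5],0],[54,[0,0,-0.5],0],[54,[0,0,-0.5],0],[54,[-0.4,0,-0.3],0],[54,[-0.6,0,0],0],[54,[-0.6,0,0],0],[54,[-0.6,0,0],0],[54,[-0.6,0,0],0],[54,[0,-0.6,0],0],[54,[0,-0.6,0],0],[54,[0,-0.6,0],0],[54,[0,-0.6,0],0],[54,[0,0,0],0],[54,[0,0,0],0]]'
python3 - <<'E'
from h import *
im=camera('top');cv2.imwrite('pics/t4.png',im[110:300,160:420,::-1].repeat(3,0).repeat(3,1))
for d in regions_of("top","tall_mould")[:2]:print(d["conf"],d["rect"],ray("top",d["rect"][:2],160)[:2])
C=np.array([577,-136.5]);a=np.radians(12.3);f=C+100*np.array([np.cos(a),np.sin(a)])
print("fill",f,"rim px",proj("top",np.append(f,160)),"post end px",proj("top",[*(C+138*np.array([np.cos(np.radians(-95.7)),np.sin(np.radians(-95.7))])),140]))
E
```

```text
clock: 15.55
eef_pos: [421.6, -395.1, 216.1]
eef_rot: [3.14, 0.001, 1.439]
wrist_force: [0.6, -0.4, -0.1]
finger_gap: 54.5
finger_force: 0.0
0.62 [316.8, 145.8, 19.6, 22.5] [ 659.27691947 -117.5436349 ]
fill [ 674.70455744 -115.19696137] rim px [[315.91681614 140.31649861]] post end px [[373.72372645 182.15816952]]
```

View pics/t4.png

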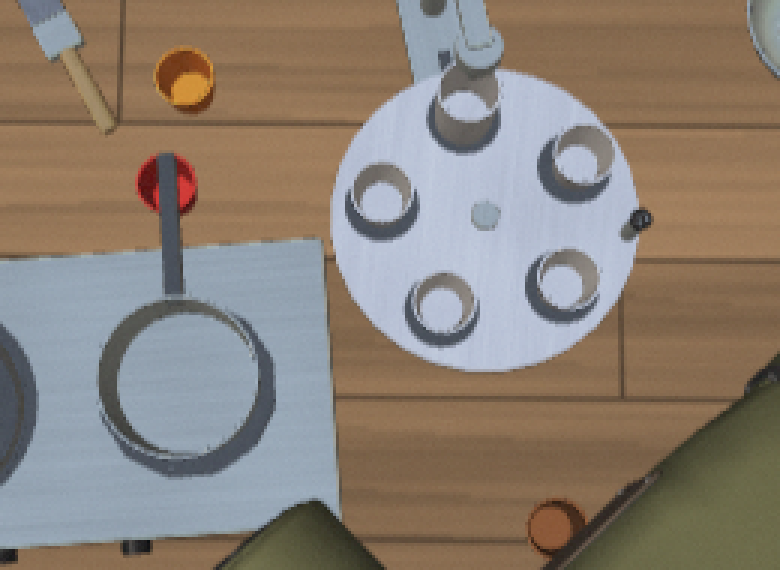

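The tall mould stands under the nozzle at crop (467,105), and the post is at (640,219), matching the predicted detent position to within 1 px. The other moulds are upright, the handle still points back, and the robot touches nothing.

```bash
python3 -c "
from cell import *
print(sign_off())"
```

```text
the job is handed in; nothing more can be done
None
```

I swung the saucepan handle to the back of the hob and turned the turntable one click anticlockwise; in the last picture the tall mould is under the nozzle and every mould is standing. I handed the job in at about 15.6 s on the robot's clock, and no verdict was returned.

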